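# Empty jam jar under the push flap of the glass-return box

### The job

Clear the empty, sticky jam jar from the shelf of the glass-return box without picking it up: push the sprung flap inwards with one fingertip and hold it open, and with the other fingertip push the jar along the shelf, under the flap and over the edge, so that it drops into the box. Let the finger, not the jar, open the flap, keep it held until the jar has dropped, then take the hand away so that the flap closes. Do not lift the jar or knock it over on the shelf, and leave the cap dish, the mug and the sugar jar where they are.

Things in the scene. Friction and masses are not known exactly. Their poses are not given: they have to be found in the camera images.
- box: Glass-return box, fixed on the table, grey sheet steel, 300 mm deep (x) by 300 wide (y). Origin: centre of its underside, on the table; x points from the shelf (robot side) to the back, y left, z up. A level stainless landing shelf 120 mm above the table runs from x = -150 to -20 mm over the full width, with 8 mm wide, 6 mm high raised edges at its two sides, none in front.
- drop_edge (a point): Middle of the shelf's drop edge, on the shelf's surface: box x = -20, y = 0, z = 120 mm; its axes are the box's. The shelf plate is 4 mm thick and overhangs here. Beyond it the box is open below: 268 mm wide (y), from x = -60 (under the shelf) to +144, with its floor 12 mm above the table.
- flap_hinge (a point): Middle of the flap's hinge line, which runs along the box's y: box x = +62, y = 0, z = 186 mm. The hood ends here in a flat roof that runs level from the hinge back to x = +150; its side cheeks (8 mm thick, centred at y = -138 and +138) slope from the hinge down to the drop edge. Nothing on the box is more than 8 mm higher than this point.
- flap (a joint): Flap, a stainless plate 256 mm wide (y), 104 from hinge to lower edge, 4 thick. Value in rad: 0 closed, when it slopes at 38 degrees from the hinge down to the drop edge, its lower edge 1 mm above the shelf; it grows to 1.1 as the lower edge swings down and inwards (0.91: hanging plumb). It opens inwards only. A spring shuts it: 0.16 N m to start, 0.29 at 0.8 rad, 2 to 7 N at a fingertip.
- flap_edge (a point): Middle of the flap's rolled lower edge (6 mm thick); it moves with the flap.
- jam_jar: The empty jam jar with its brass-coloured lid on: small glass cylinder with a plain paper label, 40 mm across, 42 high, 40 to 85 g. Origin: centre of its underside. It stands on the shelf in front of the flap, in the left or the right half, its centre 67 to 83 mm from the box's middle line and 48 to 90 mm before the drop edge. It drops once its centre passes that edge.
- cap_dish: Low open white dish for bottle caps, 56 mm across, 22 mm high, origin at the centre of its underside. It stands on the other half of the shelf and stays there.
- mug: Blue mug, 80 mm across, 92 mm high, with a handle, standing on the table to the left of the box. Origin: centre of its underside. Not to be disturbed.
- sugar_jar: White sugar jar with a metal lid, 72 mm across, 105 mm high, standing on the table to the right of the box. Origin: centre of its underside. Not to be disturbed.

How it is judged:
On the way, in this order (a step that is already met when the one before it is completed fails the run):
1. a fingertip holds the flap pushed in (more than 0.2 rad) while the jar still stands on the shelf, not pressed against the flap (value of joint flap above 0.2 rad and contact force between the fingers and flap above 0.3 N and contact force between jam_jar and flap below 0.3 N and z of jam_jar in the frame of box above 0.112 m), for 0.15 s.
2. the jar has dropped into the box while a finger still holds the flap in (z of jam_jar in the frame of box below 0.065 m and x of jam_jar in the frame of box above -0.065 m and value of joint flap above 0.2 rad and contact force between the fingers and flap above 0.3 N), for 0.1 s.
At the end, for the whole second after the job is handed in: The jar lies at rest inside the box, on its floor below the shelf (its underside's centre less than 65 mm above the table); the flap is closed (within 0.08 rad); the cap dish, the mug and the sugar jar are within 15 mm of where they stood (x of jam_jar in the frame of box between -0.065 and 0.15 m and y of jam_jar in the frame of box between -0.14 and 0.14 m and z of jam_jar in the frame of box below 0.065 m and linear speed of jam_jar below 0.03 m/s and value of joint flap below 0.08 rad and distance of each of cap_dish, mug, sugar_jar from where it was at the start of the episode below 0.015 m); the robot touches nothing.
It fails at once if the jar is lifted off the shelf or knocked over on it (its underside's centre more than 15 mm above the shelf) (z of jam_jar in the frame of box above 0.135 m).
It fails at once if the flap is forced with the jar (more than 8 N between them) (contact force between jam_jar and flap above 8 N).
It fails at once if the cap dish, the mug or the sugar jar is shifted by more than 15 mm (distance of any of cap_dish, mug, sugar_jar from where it was at the start of the episode above 0.015 m).
It also fails if it takes over 38 s, if anything falls off the work surface, if the arm or the gripper's body presses on something with over 40 N, if the wrist force passes 120 N, or if a joint passes its speed limit or range.

### The arm

A 7-joint arm with a two-finger parallel gripper is mounted at the origin on the work surface. World frame = base frame: x ahead of the robot, y to its left, z up, the work surface at z = 0. Lengths are in m, angles in rad, forces in N, time in s.
With the tool pointing down it reaches from about 0.4 to 0.85 m from the base axis. Payload 4.4 kg.
Tool frame: the origin (TCP) lies at the very end of the fingers, on their centre line; the grasp point (between the pads) lies 19 mm behind it; z points along the fingers, y is the line along which they close (so a half turn about z gives the same grasp; the last joint's range is limited). The gripper opens to 94 mm and grips with 3 to 60 N. Pads are 16 mm wide; open, the fingers measure 119 mm over their backs; the gripper's body (75 mm by 177 mm) begins 78 mm behind the grasp point.
Start: joints at [-1.412, 0.628, 0.038, 1.517, -0.027, 0.996, -0.02], TCP at [0.145, 0.634, 0.205] pointing down, gripper open.
Joint ranges: [-3.06, 3.06], [-0.37, 2.12], [-1.25, 1.32], [0.18, 2.47], [-1.1, 4.24], [0.23, 1.98], [-2.94, 2.94]. Speed limits (rad/s): [2.57, 2.57, 3.14, 3.14, 3.14, 3.14, 3.14].

### API

Orientations are given as a rotation vector (axis times angle).
In Python, from bench import arm gives the robot as it stands.
- The arm moves only by the tool step_arm, never from a script. Its argument "targets" is a list that holds one entry, the list of rows, each a list of 7 numbers: the shift along the tool's x, y, z in mm, then the turn, a rotation vector about the tool's x, y, z in degrees, then the opening, from 0 (shut) to 1 (fully open). In form: [[[tx, ty, tz, rx, ry, rz, hand], ...]]. A call has 1 to 12 rows; each row shifts and turns the commanded pose from where the row before left it, along the tool's axes as they then stand; what a row does not reach is not made up. A row lasts 1/10 s, in which the tool goes at most 50 mm and 8.59 degrees, less where a joint would pass 70% of its speed; a pose out of reach is approached as far as the arm can. A call with a gripper value outside its range is refused whole. The fingers move at their own pace and stop on an object; "squeeze" is the grip in N (left out, the last holds). Time passes only in rows, so rows that do not move let the fingers close. It gives the time, the measured TCP pose, the force, the opening and the grip force at its end, in the units of the state.
- arm.get_state(): the state, without advancing time (a new reading comes with each control period).
- arm.camera(name): name is "scene" or "top" or "wrist"; returns (picture, depth): 420x560x3 uint8, red, green, blue; 420x560 float32, m along the optical axis (not along the pixel's ray), 0 where there is no reading.
- arm.get_calibration(name): a dict with "camera_matrix" (3x3 intrinsics, pixels), "xyz" and "attitude" of the camera in the world; the wrist camera has in their place "T_tool_cam" (4x4, takes a point from camera to tool coordinates, whose origin is the TCP and whose axes are the flange's). Camera axes: x right, y down, z forward; pixel columns grow to the right and rows downward; lengths in m; the calibration is good to about 2 mm. A picture is of the moment at which its call begins: read the wrist's pose just before it. get_calibration takes no time and is no camera call.
- arm.finish_job(): hands the job in; it is judged then, once.
The state is a dict: "time": time; "joint_positions": joint angles; "qd": joint speeds; "tau": joint torques, N m; "position": TCP position; "eef_rot": TCP orientation; "ft_force": force on the tool from outside, world axes, zero at the start; "torque": the same for the moment, N m; "opening": finger opening in m; "gripper_force": force on a finger pad.
Only numpy, scipy, OpenCV 4.12 (cv2) and the standard library are available. Lean on these libraries where they do the work, as an engineer would, in place of code of your own. Each camera call takes 0.05 s, during which the arm holds its last target. There are 200 camera calls.

## Working session

There is one attempt and no reset: what is moved stays moved. The work goes in short steps, Python scripts to look and compute and a tool call to move; the robot and the scene stay as the last step left them, time stands still between calls to the robot, and variables do not carry over. Pictures are saved under pics/ and viewed, at most 10 in all, crops included, and the job is handed in when it is done.

Besides the shell and the picture viewer there is one more tool, called after "Request:" as name(argument=value, ...) on one line, values as JSON. step_arm: Moves the arm, as the interface text tells. Its arguments: {"type":"object","properties":{"targets":{"type":"array"},"squeeze":{"type":"number"}},"required":["targets"]}

```bash
mkdir -p pics
cat > h.py <<'E'
import numpy as np, cv2
from scipy.spatial.transform import Rotation as R
from bench import arm
def grab(n):
    s=arm.get_state(); p,d=arm.camera(n); c=arm.get_calibration(n)
    K=np.array(c["camera_matrix"])
    if n=="wrist":
        T=np.eye(4);T[:3,:3]=R.from_rotvec(s["eef_rot"]).as_matrix();T[:3,3]=s["position"]
        T=T@np.array(c["T_tool_cam"])
    else:
        T=np.eye(4);a=np.array(c["attitude"]);T[:3,:3]=a if a.shape==(3,3) else R.from_rotvec(a).as_matrix();T[:3,3]=c["xyz"]
    return p,d,K,T
def cloud(d,K,T):
    v,u=np.mgrid[:d.shape[0],:d.shape[1]]
    P=np.stack([(u-K[0,2])/K[0,0]*d,(v-K[1,2])/K[1,1]*d,d],-1)
    W=P@T[:3,:3].T+T[:3,3]; W[d==0]=np.nan
    return W
E
python3 - <<'E'
from h import *
for n in ["scene","top"]:
    p,d,K,T=grab(n); cv2.imwrite(f"pics/{n}.png",p[:,:,::-1]); np.savez(f"{n}.npz",p=p,d=d,K=K,T=T)
    print(n,T.round(3).tolist())
print({k:np.round(v,3) for k,v in arm.get_state().items()})
print(arm.get_calibration("top"))
print(arm.get_calibration("wrist"))
E
```

```text
scene [[-0.791, 0.38, -0.479, 1.049], [0.612, 0.476, -0.632, 0.612], [-0.012, -0.793, -0.609, 0.663], [0.0, 0.0, 0.0, 1.0]]
top [[0.019, -0.997, 0.07, 0.549], [-1.0, -0.019, -0.003, 0.038], [0.004, -0.07, -0.998, 1.102], [0.0, 0.0, 0.0, 1.0]]
{'time': np.float64(0.1), 'joint_positions': array([-1.412,  0.629,  0.038,  1.518, -0.027,  0.996, -0.02 ]), 'qd': array([ 0.003, -0.002,  0.   , -0.004, -0.001, -0.002, -0.   ]), 'tau': array([ 2.0000e-03, -5.5080e+01,  1.1470e+00, -1.8712e+01, -5.2000e-02,
        1.9000e-02,  0.0000e+00]), 'position': array([0.145, 0.633, 0.205]), 'eef_rot': array([-3.520e-01, -3.122e+00,  3.000e-03]), 'ft_force': array([ 0.611,  0.405, -0.221]), 'torque': array([ 0.005, -0.048, -0.018]), 'gripper_force': np.float64(0.0), 'opening': np.float64(0.094)}
{'camera_matrix': array([[399.49099378,   0.        , 280.19301416],
       [  0.        , 399.49099378, 207.33046208],
       [  0.        ,   0.        ,   1.        ]]), 'xyz': array([0.54929904, 0.03807972, 1.10233755]), 'attitude': array([-2.20795265,  2.16607767, -0.08072968])}
{'camera_matrix': array([[310.35593755,   0.        , 278.12679691],
       [  0.        , 310.35593755, 211.78310731],
       [  0.        ,   0.        ,   1.        ]]), 'T_tool_cam': array([[-1.96639974e-05, -9.60817898e-01, -2.77180388e-01,
         8.11505313e-02],
       [ 9.99999964e-01,  5.55966910e-05, -2.63663288e-04,
         6.85667278e-06],
       [ 2.68742718e-04, -2.77180383e-01,  9.60817862e-01,
        -1.79303546e-01],
       [ 0.00000000e+00,  0.00000000e+00,  0.00000000e+00,
         1.00000000e+00]])}
```

View pics/top.png

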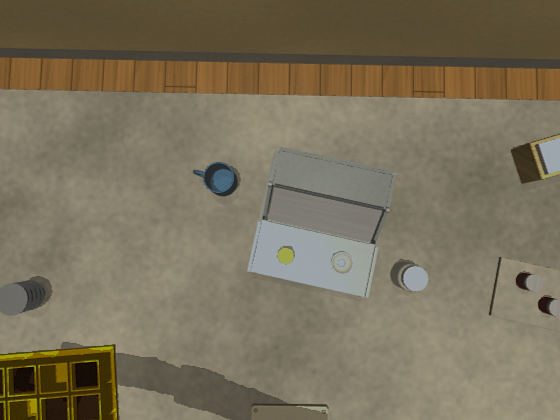

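View pics/scene.png

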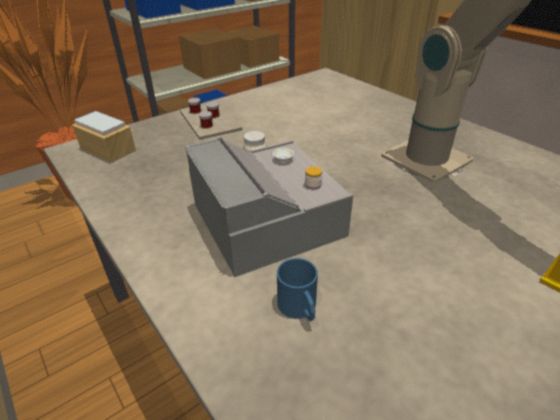

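The top view shows the box turned slightly clockwise, the jar lid at (286,256) in the left half, the dish at (341,262), the mug at (219,179) and the sugar jar at (413,278). The scene view shows the same: jar at (314,177), dish at (283,156), and the mug left of the box.

Run:
```python
from h import *
Ws={}
for n in ["top","scene"]:
    z=np.load(n+".npz"); W=cloud(z["d"],z["K"],z["T"]); Ws[n]=W
    def at(u,v,r=2): return np.nanmedian(W[v-r:v+r+1,u-r:u+r+1].reshape(-1,3),0).round(4)
    if n=="top":
        for nm,(u,v) in dict(jar=(286,256),dish=(341,262),mug=(219,179),sugar=(413,278),roof=(330,175),shelf=(312,270),table=(200,330)).items(): print(n,nm,at(u,v))
    else:
        for nm,(u,v) in dict(jar=(314,172),shelf=(335,195)).items(): print(n,nm,at(u,v))
    m=(abs(W[...,0]-.53)<.25)&(abs(W[...,1]+.05)<.28)
    sh=m&(abs(W[...,2]-.12)<.006); rf=m&(abs(W[...,2]-.19)<.008)
    for nm,mm in dict(shelf=sh,roof=rf).items():
        mm=cv2.morphologyEx(mm.astype(np.uint8),cv2.MORPH_OPEN,np.ones((3,3)))
        k,l,s,c=cv2.connectedComponentsWithStats(mm); b=1+np.argmax(s[1:,4])
        P=W[l==b]; r=cv2.minAreaRect((P[:,:2]*1000).astype(np.float32))
        print(n,nm,len(P),np.median(P[:,2]),r,cv2.boxPoints(r).round(0).tolist())
    # jar & dish clusters
    lid=m&(W[...,2]>.150)&(W[...,2]<.175)&(np.ptp(z["p"].astype(int),axis=2)>70)
    P=W[lid]; print(n,"lid",len(P),cv2.minEnclosingCircle((P[:,:2]*1000).astype(np.float32)),np.median(P[:,2]))
    t=m&(W[...,2]>.135)&(W[...,2]<.146);
```

```text
top jar [0.5019 0.0199 0.162 ]
top dish [ 0.4879 -0.1148  0.1243]
top mug [0.7022 0.2055 0.0057]
top sugar [ 0.4508 -0.2962  0.1059]
top roof [ 0.6912 -0.0783  0.1848]
top shelf [ 0.467  -0.045   0.1204]
top table [0.2904 0.2454 0.0005]
top shelf 5645 0.11995181705457614 ((506.1102294921875, -46.49781799316406), (299.7984313964844, 154.512939453125), 77.1566390991211) [[397.0, -175.0], [548.0, -210.0], [615.0, 82.0], [464.0, 117.0]]
top roof 4831 0.18504735226531133 ((681.9003295898438, -83.69540405273438), (284.1007995605469, 101.01181030273438), 78.8184585571289) [[605.0, -213.0], [704.0, -233.0], [759.0, 46.0], [660.0, 65.0]]
top lid 197 ((503.6482238769531, 21.25166130065918), 18.51326560974121) 0.16205111362610958
scene jar [0.5089 0.0297 0.162 ]
scene shelf [0.4908 0.0849 0.1194]
scene shelf 2845 0.11969703159598488 ((498.8774719238281, -42.77154541015625), (302.0580749511719, 138.6577606201172), 76.81964111328125) [[397.0, -174.0], [532.0, -206.0], [601.0, 88.0], [466.0, 120.0]]
scene roof 3091 0.18498801210790627 ((683.433837890625, -82.00180053710938), (287.0594787597656, 100.86679077148438), 78.7408447265625) [[606.0, -213.0], [705.0, -233.0], [761.0, 49.0], [662.0, 69.0]]
scene lid 135 ((505.54974365234375, 22.554903030395508), 20.295948028564453) 0.161412900695878
```

```bash
cat > m.py <<'E'
from h import *
from scipy.optimize import least_squares
def fitbox(W):
    # box plan footprint (shelf region x -150..-20, roof 62..150) fitted to extreme edges of shelf + roof
    m=(abs(W[...,0]-.57)<.28)&(abs(W[...,1]+.06)<.28)
    S=W[m&(abs(W[...,2]-.122)<.008)]; Rf=W[m&(abs(W[...,2]-.187)<.006)]
    def loc(q,P): 
        c,s=np.cos(q[2]),np.sin(q[2]); d=P[:,:2]-q[:2]; return d@np.array([[c,-s],[s,c]])
    q=np.array([.575,-.06,-.215])
    def edges(P,q,ax,sgn,other,w):
        L=loc(q,P); out=[]
        b=np.floor((L[:,1-ax]-other[0])/w).astype(int)
        for k in range(int((other[1]-other[0])/w)):
            i=np.where(b==k)[0]
            if len(i)>3: out.append(P[i[np.argmax(sgn*L[i,ax])]])
        return np.array(out)
    for _ in range(6):
        f=edges(S,q,0,-1,(-.14,.14),.01); k=edges(Rf,q,0,1,(-.14,.14),.01)
        l=edges(S,q,1,1,(-.145,-.06),.01); r=edges(S,q,1,-1,(-.145,-.06),.01)
        fun=lambda q:np.concatenate([loc(q,f)[:,0]+.15,loc(q,k)[:,0]-.15,loc(q,l)[:,1]-.15,loc(q,r)[:,1]+.15])
        q=least_squares(fun,q,loss="soft_l1",f_scale=.002).x
    return q,fun(q),[len(a) for a in (f,k,l,r)],loc
E
python3 - <<'E'
from m import *
for n in ["top","scene"]:
    z=np.load(n+".npz"); W=cloud(z["d"],z["K"],z["T"])
    q,r,c,loc=fitbox(W); print(n,q.round(4),np.degrees(q[2]),np.std(r),c)
    for nm,P in dict(jar=[.504,.0215],jar_s=[.5055,.0226]).items(): print(nm,loc(q,np.array([P])))
    L=loc(q,W.reshape(-1,3)).reshape(W.shape[:2]+(2,))
    t=(W[...,2]>.128)&(W[...,2]<.146)&(L[...,0]<-.03)&(L[...,0]>-.15)&(L[...,1]<.03)&(L[...,1]>-.13)
    print("dish",cv2.minEnclosingCircle((L[t]*1000).astype(np.float32)))
E
```

```text
top [ 0.582  -0.0636 -0.1971] -11.291752086092341 0.0015569834242796267 [28, 28, 8, 8]
jar [[-0.09309893  0.06816249]]
jar_s [[-0.09184335  0.06953491]]
dish ((-83.63526916503906, -69.35533142089844), 27.334142684936523)
scene [ 0.584  -0.0611 -0.199 ] -11.400627947682441 0.0016744333442401268 [28, 28, 8, 8]
jar [[-0.09470651  0.06519908]]
jar_s [[-0.09345354  0.06657388]]
dish ((-82.66279602050781, -70.69096374511719), 28.378530502319336)
```

Request:
step_arm(targets=[[[0,0,-20,0,0,8,1],[0,-40,0,0,0,8,1],[0,-40,0,0,0,8,1],[0,-40,0,0,0,8,1],[0,-40,0,0,0,8,1],[0,0,0,0,0,8,1],[0,0,0,0,0,8,1],[0,0,0,0,0,8,1],[0,0,0,0,0,8,1],[0,0,0,0,0,8,1],[0,0,0,0,0,8,1],[0,0,0,0,0,2,1]]])

```text
time: 1.3
position: [0.0589, 0.5006, 0.2252]
eef_rot: [2.458, 1.955, -0.001]
ft_force: [0.1, 0.4, 0.8]
opening: 0.094
gripper_force: 0.0
```

Request:
step_arm(targets=[[[0,45,0,0,0,-1.6,1],[0,45,0,0,0,0,1],[0,45,0,0,0,0,1],[0,45,0,0,0,0,1],[-20,40,0,0,0,0,1],[-30,36,0,0,0,0,1],[-30,36,0,0,0,0,1],[-30,36,0,0,0,0,1],[-30,36,0,0,0,0,1],[-30,36,0,0,0,0,1],[-30,36,0,0,0,0,1],[-30,36,0,0,0,0,1]]])

```text
time: 2.5
position: [0.4775, 0.1803, 0.2254]
eef_rot: [-2.426, -1.995, 0.0]
ft_force: [0.9, 0.4, -0.5]
opening: 0.0941
gripper_force: 0.0
```

Request:
step_arm(targets=[[[-30,25,0,0,0,0,1],[-30,20,0,0,0,0,1],[-30,15,0,0,0,0,1],[-20,5,0,0,0,0,1],[0,0,0,0,0,0,0.84],[0,0,0,0,0,0,0.84]]])

```text
time: 3.1
position: [0.5186, 0.0618, 0.2253]
eef_rot: [-2.427, -1.992, -0.0]
ft_force: [0.2, 1.4, -0.6]
opening: 0.0813
gripper_force: 0.0
```

```bash
cat > see.py <<'E'
import sys
from m import *
s=arm.get_state(); Rm=R.from_rotvec(s["eef_rot"]).as_matrix(); p=np.array(s["position"])
B=np.array([.583,-.0625]); a=-.198; x=np.array([np.cos(a),np.sin(a)]); y=np.array([-x[1],x[0]])
print("t",s["time"],"TCP",p.round(4),"box",(p[:2]-B)@x,(p[:2]-B)@y,"ty az",np.degrees(np.arctan2(Rm[1,1],Rm[0,1])),"tool z",Rm[:,2].round(3),"F",np.round(s["ft_force"],2),s["opening"])
if len(sys.argv)>1:
    im,d,K,T=grab("wrist"); cv2.imwrite(f"pics/{sys.argv[1]}.png",im[:,:,::-1]); W=cloud(d,K,T)
    L=np.stack([(W[...,:2]-B)@x,(W[...,:2]-B)@y,W[...,2]],-1)
    np.savez("w.npz",L=L,im=im)
    m=(L[...,2]>.157)&(L[...,2]<.168)&(np.ptp(im.astype(int),axis=2)>70)&(abs(L[...,1]-.067)<.05)&(L[...,0]<0)
    if m.sum()>20: print("lid",m.sum(),cv2.minEnclosingCircle((L[m][:,:2]*1000).astype(np.float32)),np.median(L[m][:,2]))
    f=(abs(L[...,2]-.120)<.004)&(abs(L[...,0]+.1)<.1); print("shelf z",np.median(L[f][:,2]),"front x pct",np.percentile(L[f][:,0],[1,99]),"y",np.percentile(L[f][:,1],[1,99]))
E
python3 see.py w1
```

```text
t 3.1 TCP [0.5186 0.0618 0.2253] box -0.08755453098285047 0.10925673611674484 ty az -11.240997068688912 tool z [-0.001  0.001 -1.   ] F [ 0.2   1.41 -0.57] 0.08131864676270392
lid 1351 ((-93.86210632324219, 66.71419525146484), 19.3367919921875) 0.16201187143041684
shelf z 0.12002209321067903 front x pct [-0.15048639 -0.01997592] y [-0.12246154  0.14928696]
```

View pics/w1.png

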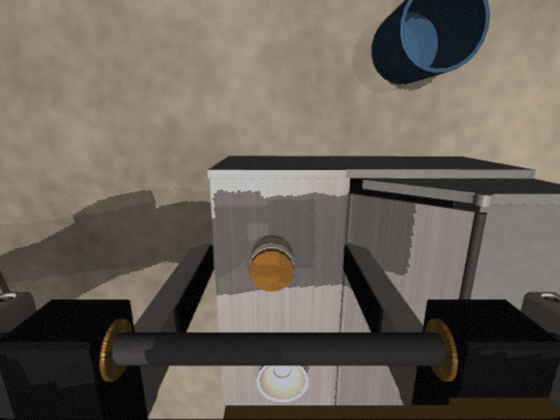

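The wrist view shows the jar lid at (271,268), the closed flap to its right, and the fingertips at about (210,250) and (348,250), which will straddle the jar along the push direction.

Request:
step_arm(targets=[[[-22,-6,0,0,0,0,0.84],[-21,-6.5,0,0,0,0,0.84],[0,0,0,0,0,0,0.84],[0,0,25,0,0,0,0.84],[0,0,25,0,0,0,0.84],[0,0,25,0,0,0,0.84],[0,0,14,0,0,0,0.84],[0,0,5,0,0,0,0.84],[0,0,0,0,0,0,0.84]]])

```text
time: 4.05
position: [0.4982, 0.023, 0.1309]
eef_rot: [-2.426, -1.994, 0.001]
ft_force: [0.4, 0.2, -0.2]
opening: 0.079
gripper_force: 0.0
```

```bash
python3 see.py w2
```

```text
t 4.05 TCP [0.4982 0.023  0.1309] box -0.09995370836440155 0.0671777886972658 ty az -11.154987002192815 tool z [-0.001  0.    -1.   ] F [ 0.37  0.16 -0.16] 0.0789618488386399
lid 3508 ((-93.69703674316406, 66.84576416015625), 19.50795555114746) 0.16200540175631284
shelf z 0.12002119457452334 front x pct [-0.15040576 -0.01610088] y [-0.06063966  0.14396803]
```

Request:
step_arm(targets=[[[0,8,0,0,0,0,0.84],[0,8,0,0,0,0,0.84],[0,6,0,0,0,0,0.84],[0,6,0,0,0,0,0.84],[0,7,0,0,0,0,0.84],[0,7,0,0,0,0,0.84],[0,7,0,0,0,0,0.84],[0,7,0,0,0,0,0.84],[0,7,0,0,0,0,0.84],[0,7,0,0,0,0,0.84],[0,0,0,0,0,0,0.84],[0,0,0,0,0,0,0.84]]])

```text
time: 5.3
position: [0.5669, 0.0078, 0.1313]
eef_rot: [-2.429, -1.992, 0.0]
ft_force: [-4.2, -0.4, 0.6]
opening: 0.0788
gripper_force: 1.6
```

```bash
python3 see.py w3
```

```text
t 5.3 TCP [0.5669 0.0078 0.1313] box -0.029563162920948603 0.06573606734005227 ty az -11.280517770872155 tool z [-0. -0. -1.] F [-4.18 -0.38  0.64] 0.07877975513136473
lid 3546 ((-49.0401725769043, 66.68521118164062), 19.196252822875977) 0.16202655924831944
shelf z 0.12004925184346349 front x pct [-0.1502909  -0.01527603] y [-0.06437992  0.14506432]
```

View pics/w3.png

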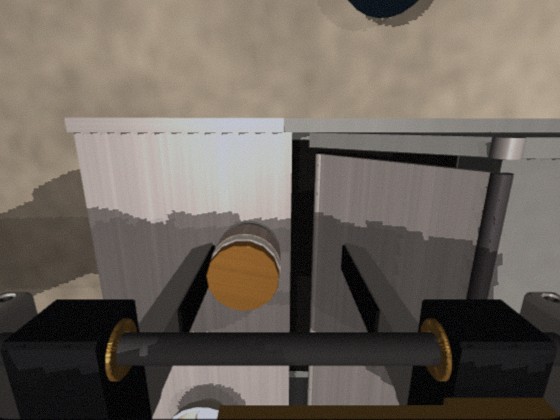

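The jar stands upright at (245,270) against the rear finger. The flap is pushed open by the front finger at (350,250), with a clear gap at the drop edge.

Request:
step_arm(targets=[[[0,5,0,0,0,0,0.84],[0,5,0,0,0,0,0.84],[0,5,0,0,0,0,0.84],[0,5,0,0,0,0,0.84],[0,4,0,0,0,0,0.84],[0,4,0,0,0,0,0.84],[0,3,0,0,0,0,0.84],[0,2,0,0,0,0,0.84],[0,0,0,0,0,0,0.84],[0,0,0,0,0,0,0.84]]])

```text
time: 6.35
position: [0.5956, 0.0021, 0.1298]
eef_rot: [-2.424, -1.989, 0.008]
ft_force: [-6.8, 0.6, -4.4]
opening: 0.0788
gripper_force: 3.0
```

```bash
python3 see.py w4
```

```text
t 6.35 TCP [0.5956 0.0021 0.1298] box -0.0003022138068355413 0.06578656377138067 ty az -11.26842658861988 tool z [-0.008  0.001 -1.   ] F [-6.76  0.57 -4.37] 0.0787833471214901
shelf z 0.12005858366260778 front x pct [-0.15018088 -0.01196793] y [-0.06393462  0.14455416]
```

View pics/w4.png

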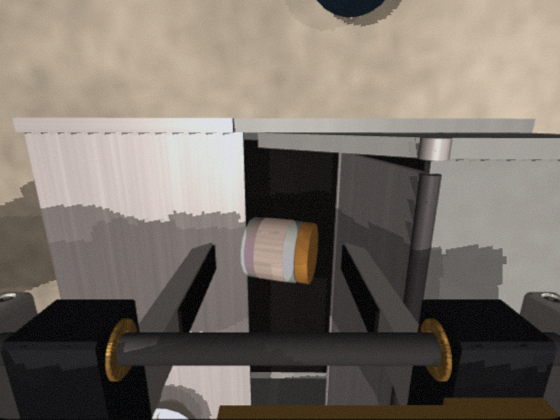

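The jar now lies tipped lid-forward beyond the edge at (280,250), with the flap still held. I'll check its depth after a short hold.

Request:
step_arm(targets=[[[0,0,0,0,0,0,0.84],[0,0,0,0,0,0,0.84],[0,0,0,0,0,0,0.84]]])

```text
time: 6.7
position: [0.5958, 0.0021, 0.13]
eef_rot: [-2.425, -1.989, 0.008]
ft_force: [-6.7, 0.9, -3.9]
opening: 0.079
gripper_force: 3.1
```

```bash
python3 see.py w5
python3 - <<'E'
import numpy as np
z=np.load("w.npz"); L=z["L"]
for u in (250,265,280,295,310,325): print(u,L[250,u].round(3))
m=(L[...,2]<.115)&(L[...,2]>.018)&(L[...,0]>-.06)&(L[...,0]<.035)&(abs(L[...,1]-.067)<.06)
print(m.sum(), np.percentile(L[m],[2,50,98],axis=0).round(3))
E
```

```text
t 6.7 TCP [0.5958 0.0021 0.13  ] box -0.00014047863789131223 0.06584905695614404 ty az -11.261646721455524 tool z [-0.007  0.001 -1.   ] F [-6.74  0.89 -3.92] 0.07900539323988816
shelf z 0.12006943175940117 front x pct [-0.15012644 -0.01587671] y [-0.06391529  0.14461931]
250 [-0.03   0.02   0.014]
265 [-0.015  0.021  0.014]
280 [0.001 0.021 0.014]
295 [0.016 0.02  0.013]
310 [0.032 0.02  0.013]
325 [0.047 0.02  0.013]
2045 [[-0.008  0.05   0.031]
 [ 0.012  0.071  0.05 ]
 [ 0.032  0.086  0.054]]
```

The jar has landed: its highest point is 0.054 m, on its side on the floor. I'll hold briefly, then withdraw.

Request:
step_arm(targets=[[[0,0,0,0,0,0,0.84],[0,0,0,0,0,0,0.84],[0,0,0,0,0,0,0.84],[0,-10,0,0,0,0,0.84],[0,-10,0,0,0,0,0.84],[0,-10,0,0,0,0,0.84],[0,-10,0,0,0,0,0.84],[0,-10,0,0,0,0,0.84],[0,-10,0,0,0,0,0.84],[0,-10,0,0,0,0,0.84],[0,-10,0,0,0,0,0.84],[0,-10,0,0,0,0,0.84]]])

```text
time: 7.95
position: [0.51, 0.0191, 0.1313]
eef_rot: [-2.429, -1.992, 0.0]
ft_force: [-0.5, -0.3, 0.4]
opening: 0.0785
gripper_force: 0.0
```

Request:
step_arm(targets=[[[0,0,-10,0,0,0,0.84],[0,0,-30,0,0,0,0.84],[0,0,-40,0,0,0,0.84],[0,-20,-30,0,0,0,0.84],[0,-40,0,0,0,0,0.84],[0,-30,0,0,0,0,0.84],[0,0,0,0,0,0,0.84],[0,0,0,0,0,0,0.84]]])

```text
time: 8.75
position: [0.4235, 0.0368, 0.2424]
eef_rot: [2.428, 1.992, 0.004]
ft_force: [0.4, -0.4, -0.8]
opening: 0.0789
gripper_force: 0.0
```

Run:
```python
from m import *
p,d,K,T=grab("scene"); s=arm.get_state(); print(s["time"],s["position"],s["ft_force"])
cv2.imwrite("pics/end.png",p[:,:,::-1])
```

```text
8.8 [0.42414248 0.0365461  0.24221688] [ 0.48401496 -0.47776354  0.22488675]
```

View pics/end.png

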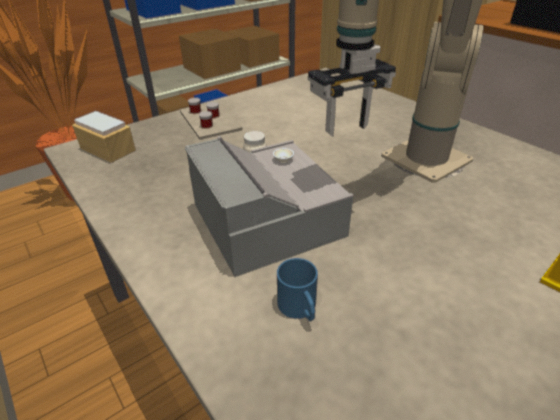

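The shelf is clear of the jar and the flap (about 250,175) is closed. The dish (283,156), mug (297,290) and sugar jar (254,138) haven't moved, and the hand is clear of everything.

```bash
python3 -c "
from bench import arm
print(arm.finish_job())"
```

```text
the job is handed in; nothing more can be done
None
```

The jar was pushed off the shelf into the box with a finger holding the flap open; the flap then closed, the dish, mug and sugar jar look unmoved in the last picture, and the job is handed in, with no verdict returned.

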